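Close a two-part plaster mould in a notched clamp

ROBOT

A 6-joint arm with a two-finger parallel gripper is mounted at the origin on the work surface. World frame = base frame: x ahead of the robot, y to its left, z up, the work surface at z = 0. Lengths are in m, angles in rad, forces in N, time in s.
With the tool pointing down it reaches from about 0.375 to 0.9 m from the base axis. Payload 3.1 kg.
Tool frame: the origin (TCP) lies between the finger pads; the fingertips stand 14 mm ahead of it and the grasp point (between the pads) lies 5 mm behind it; z points along the fingers, y is the line along which they close (so a half turn about z gives the same grasp; the last joint's range is limited). The gripper opens to 87 mm and grips with 3 to 60 N. Pads are 19 mm wide; open, the fingers measure 117 mm over their backs; the gripper's body (75 mm by 190 mm) begins 51 mm behind the grasp point.
Start: joints at [-0.178, 0.527, 1.433, -0, 1.181, -0.178], TCP at [0.625, 0, 0.216] pointing down, gripper open.
Joint ranges: [-3.08, 3.08], [-0.75, 2.2], [0.22, 2.44], [-1.43, 4.57], [0, 2.65], [-2.85, 2.85]. Speed limits (rad/s): [2.79, 2.79, 3.14, 3.14, 3.14, 3.14].

INTERFACE

Orientations are given as [roll, pitch, yaw] about the fixed x, y, z axes, in that order (R = Rz(yaw) Ry(pitch) Rx(roll)).
In Python, from bench import bot gives the robot as it stands. The module is installed in compiled form; this text tells all that it offers.
- The arm moves only by the tool send_rows, never from a script. Its argument "moves" is a list of rows, each an object of numbers: "tx", "ty", "tz": the shift along the tool's x, y, z as a fraction of full scale; "turn": the turn about the tool's z as a fraction of full scale. A call has 1 to 20 rows; each row shifts and turns the commanded pose from where the row before left it, along the tool's axes as they then stand; what a row does not reach is not made up. Full scale, the value 1, is 40 mm for a shift and 90 degrees for a turn. A row lasts 1/12 s, in which the tool goes at most 41.7 mm and 7.16 degrees, less where a joint would pass 70% of its speed; a pose out of reach is approached as far as the arm can. A call with a number of a shift or a turn outside -1 to 1 is refused whole. A call with a gripper value outside its range is refused whole. "grip" is the opening, from -1 (shut) to 1 (fully open), set as the call begins (left out, the last holds). The fingers move at their own pace and stop on an object; the grip force is fixed at half the most. Time passes only in rows, so rows that do not move let the fingers close. It gives the time, the measured TCP pose, the force, the opening and the grip force at its end, in the units of the state.
- bot.read_state(): the state, without advancing time (a new reading comes with each control period).
- bot.get_image(name): name is "scene" or "side" or "wrist"; returns the picture (480x640x3 uint8, red, green, blue); there is no depth.
- bot.camera_model(name): a dict with "fx", "fy", "cx", "cy" (pixels), "view" (4x4, takes a point from world to camera coordinates). Camera axes: x right, y up, looking along -z (the intrinsics and any distortion apply to the point x, -y, -z); pixel columns grow to the right and rows downward; lengths in m; the calibration is good to about 2 mm. A picture is of the moment at which its call begins: read the wrist's pose just before it. camera_model takes no time and is no camera call; for the wrist camera it gives the pose at the moment of the call.
- bot.job_done(): hands the job in; it is judged then, once.
The state is a dict: "t": time; "joint_pos": joint angles; "qd": joint speeds; "joint_torque": joint torques, N m; "ee_pos": TCP position; "orientation": TCP orientation; "ft_force": force on the tool from outside, world axes, zero at the start; "moment": the same for the moment, N m; "finger_gap": opening from 0.0 (shut) to 1.0 (fully open); "gripper_force": force on a finger pad.
Only numpy, scipy, OpenCV 4.12 (cv2) and the standard library are available. Lean on these libraries where they do the work, as an engineer would, in place of code of your own. Each camera call takes 0.05 s, during which the arm holds its last target. There are 200 camera calls.

TASK

Close the two-part plaster mould in the bench clamp: squeeze the release lever on the sliding jaw, and with it held squeezed slide the jaw until both mould halves are shut together against the end stop and the jaw's sprung pad is pressed well in, then let go so that the pawl drops fully into a notch and the mould stays clamped by the spring. Plaster chips, so never drive the pad hard onto the bottom of its travel, keep the halves standing upright on the bed, and leave the other things on the table where they are.

Things in the scene. Friction and masses are not known exactly. Their poses are not given: they have to be found in the camera images.
- clamp: Clamp bed: brown wooden board 500 x 120 x 20 mm fixed on the table. Origin: middle of its underside. x runs along it from the jaw to the end stop (the jaw closes to +x), z up. The END STOP is a fixed dark steel block 58 mm high with a black thumbscrew, across the bed near its +x end. Its face stands anywhere from x = 140 to 200 mm and is NOT measured: find it by feel or look.
- notch_bar (a point): Outer end of the steel notched bar on the bed, -y side. The bar runs 185 mm from here to +x: first a 45 mm parking slot in which the jaw starts, pawl down, then 13 notches at 10 mm pitch (teeth 3 mm, gaps 7 mm, pawl 4 mm wide), 4 mm deep in y. The pawl moves along y and blocks the jaw both ways.
- jaw_grip (a point): Grasp point on the sliding jaw, 115 mm above the table, between the outer faces of two upright plates 36 mm wide (x), tops at 137 mm: on +y a plate fixed to the jaw, on -y the release lever. Grip across the clamp's y: 58 mm over both, 44 squeezed; outer sides free. Nothing near is over 80 mm high. Axes as the clamp's. The jaw slides along the clamp's x only, 169 mm, 1 N friction.
- pad_front (a point): Middle of the front (+x) face of the jaw's wooden SPRUNG PAD (90 wide, 52 mm high) as it is when free; moves with the jaw. The pad yields to -x up to 20 mm: 2 N plus 0.6 N per mm, 14 N at the bottom, then hard. When the lever is let go, a loaded pad drives the jaw back to the next notch, up to 10 mm: press it in 13 to 18 mm before letting go.
- lever (a joint): Squeeze angle of the release lever, rad: 0 let go, pawl fully down in a notch; 0.24 squeezed to its stop. It pivots 58 mm above the table about the clamp's x; its top moves to the fixed plate. Pawl clear of the teeth above 0.15; staying above 0.1 when let go: the pawl stands on a tooth. At the grip point 11 N clears the teeth, 13 N reaches the stop: grip with 20 to 30 N while sliding.
- half_near: Mould half nearer to the jaw: off-white plaster block 70 (x) x 84 (y) x 60 (z) mm, 0.27 to 0.53 kg, standing loose on the bed. Origin: middle of its underside, 20 mm above the table; axes about as the clamp's. Its hollow mating face looks to +x. It slides on the bed with 1 to 4 N of friction.
- half_far: Mould half nearer to the end stop: the mirror image, same size, same axes and origin, mating face towards -x. It starts with a gap to the near half and a gap to the end stop.
- near_face (a point): Middle of the near half's mating face (35 mm towards +x of its centre, 30 mm above its underside).
- far_face (a point): Middle of the far half's mating face (35 mm towards -x of its centre, 30 mm above its underside). The mould is shut when the two faces meet.
- scraper: Bystander: reddish flat scraper 110 x 60 mm, 6 mm thick, lying beside the clamp on its robot side. Origin: under its middle.
- clay_pat: Bystander: brown clay pat 55 x 48 x 18 mm beside the clamp. Origin: under its middle.
- needle_tool: Bystander: modelling needle with a pink handle, 135 mm long, 11 mm thick, beside the clamp. Origin: under it.
- clay_figure: Bystander: brown clay figure 99 mm high on a small wooden board 120 x 90 mm. Origin: under its middle.
- tool_pot: Bystander: blue ceramic cup, 90 mm across, 100 mm high. Origin: under its middle.
- slip_bowl: Bystander: white bowl, 140 mm across, 60 mm high. Origin: under its middle.
Mind the look-alikes: they are no part of the job. What is shaped like the half_far but orange or purple is not meant.

How it is judged:
On the way, in this order (a step that is already met when the one before it is completed fails the run):
1. the release lever is squeezed so far that the pawl is clear (value of joint lever above 0.15 rad), for 0.1 s.
2. with the lever still squeezed, the jaw presses the two mould halves together (value of joint lever above 0.12 rad and contact force between half_near and half_far above 3 N and distance between near_face and far_face below 0.01 m), for 0.1 s.
At the end, for the whole second after the job is handed in: Lever let go, pawl fully down in a notch (lever below 0.05 rad); mould shut (middles of the mating faces within 10 mm, sideways offset included), held together with 3 to 16 N; both halves upright within 0.08 rad, still and flat on the bed (value of joint lever below 0.05 rad and contact force between half_near and half_far between 3 and 16 N and distance between near_face and far_face below 0.01 m and linear speed of each of half_near, half_far below 0.01 m/s and angle between each of half_near, half_far's own z axis and vertical below 0.08 rad and z of each of half_near, half_far in the frame of clamp below 0.025 m); the robot touches nothing.
It fails at once if the plaster halves are driven together with more than 18 N (contact force between half_near and half_far above 18 N).
It fails at once if a mould half is tipped by more than 0.25 rad (angle between any of half_near, half_far's own z axis and vertical above 0.25 rad).
It fails at once if a bystander is moved by more than 30 mm (distance of any of scraper, clay_pat, needle_tool, clay_figure, tool_pot, slip_bowl from where it was at the start of the episode above 0.03 m).
It also fails if it takes over 45 s, if anything falls off the work surface, if the arm or the gripper's body presses on something with over 40 N, if the wrist force passes 120 N, or if a joint passes its speed limit or range.

## Working session

There is one attempt and no reset: what is moved stays moved. The work goes in short steps, Python scripts to look and compute and a tool call to move; the robot and the scene stay as the last step left them, time stands still between calls to the robot, and variables do not carry over. Pictures are saved under pics/ and viewed, at most 10 in all, crops included, and the job is handed in when it is done.

Besides the shell and the picture viewer there is one more tool, called after "Call:" in YAML: its name, and indented under it one key for each argument. send_rows: Moves the arm, as the interface text tells. Its arguments: {"type":"object","properties":{"moves":{"type":"array"},"grip":{"type":"number"}},"required":["moves"]}

```bash
mkdir -p pics && cat > h.py <<'E'
import numpy as np, cv2
from bench import bot
def save(n,f):
    im=bot.get_image(n); cv2.imwrite('pics/'+f,im[:,:,::-1]); return im
def ray(n,u,v,z):
    m=bot.camera_model(n); V=np.array(m['view']); R=V[:3,:3]; c=-R.T@V[:3,3]
    d=R.T@np.array([(u-m['cx'])/m['fx'],-(v-m['cy'])/m['fy'],-1])
    return c+d*(z-c[2])/d[2]
def proj(n,p):
    m=bot.camera_model(n); q=np.array(m['view'])@np.append(p,1)
    return m['cx']+m['fx']*q[0]/-q[2], m['cy']-m['fy']*q[1]/-q[2]
E
python3 - <<'E'
from h import *
save('scene','scene.png'); save('side','side.png')
for n in('scene','side'): print({k:(np.round(v,3).tolist()) for k,v in bot.camera_model(n).items()})
s=bot.read_state(); print(s)
E
```

```text
{'fx': 468.903, 'fy': 468.903, 'cx': 324.876, 'cy': 232.39, 'view': [[-0.899, 0.437, 0.005, 0.548], [-0.347, -0.722, 0.599, 0.14], [0.265, 0.537, 0.801, -1.306], [0.0, 0.0, 0.0, 1.0]]}
{'fx': 536.546, 'fy': 536.546, 'cx': 329.52, 'cy': 244.361, 'view': [[0.965, -0.262, -0.019, -0.571], [0.196, 0.671, 0.715, -0.182], [-0.174, -0.693, 0.699, -1.451], [0.0, 0.0, 0.0, 1.0]]}
{'t': 0.1, 'joint_pos': array([-1.78501301e-01,  5.28374418e-01,  1.43378455e+00, -1.40928822e-05,
        1.18141223e+00, -1.78492846e-01]), 'qd': array([-7.69245611e-04, -1.76294570e-03, -4.04375464e-03,  6.10687766e-04,
       -5.26367207e-05, -1.80908658e-03]), 'joint_torque': array([-3.02360622e-04, -4.40987206e+01, -1.77151054e+01,  6.34850166e-02,
        5.34114777e-02, -3.85449334e-05]), 'ee_pos': array([6.24317301e-01, 1.47688533e-04, 2.14965462e-01]), 'orientation': array([-3.13964323e+00, -3.38462957e-04,  1.57079290e+00]), 'ft_force': array([ 0.661204  , -0.02965891, -0.15522392]), 'moment': array([-0.01470035, -0.04565867, -0.0045143 ]), 'gripper_force': 0.0, 'finger_gap': 0.9996245344542051}
```

View pics/scene.png

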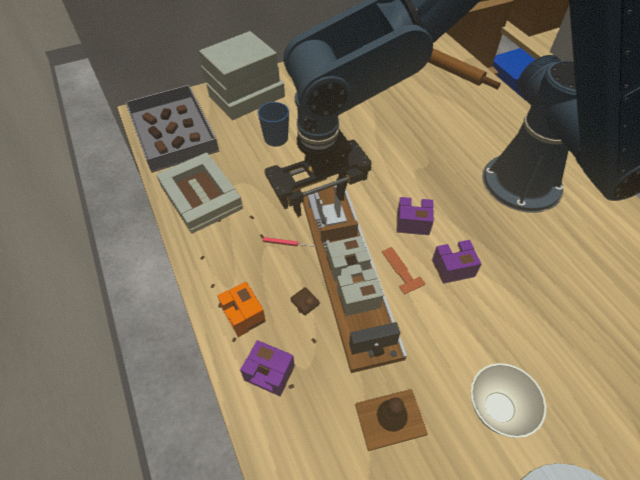

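View pics/side.png

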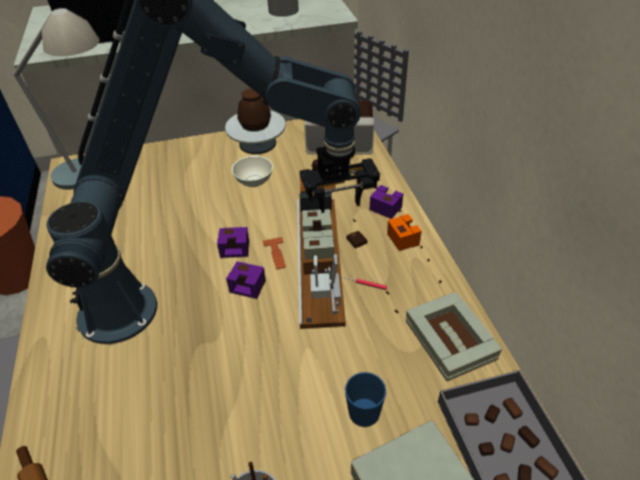

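```bash
python3 - <<'E'
from h import *
a=cv2.imread('pics/scene.png')[180:380,280:430]; b=cv2.imread('pics/side.png')[180:335,280:365]
a=cv2.resize(a,None,fx=3,fy=3,interpolation=cv2.INTER_CUBIC)
b=cv2.resize(b,None,fx=3.87,fy=3.87,interpolation=cv2.INTER_CUBIC)[:600]
a=np.pad(a,((0,600-a.shape[0]),(0,0),(0,0)));b=np.pad(b,((0,600-b.shape[0]),(0,0),(0,0)))
c=np.hstack([a,b]);print(c.shape);cv2.imwrite('pics/c.png',c)
E
```

```text
(600, 779, 3)
```

View pics/c.png

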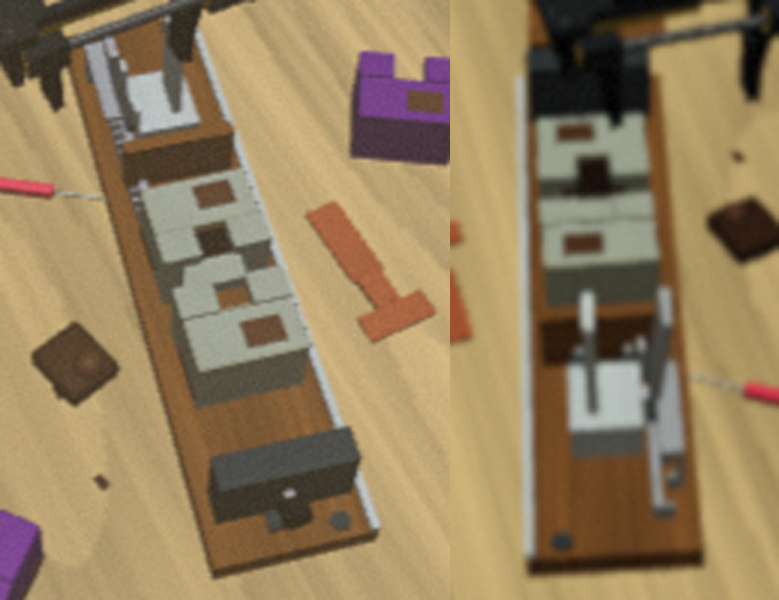

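```bash
python3 - <<'E'
from h import *
S=lambda X,Y:('scene',280+X/3,180+Y/3)
D=lambda X,Y:('side',280+(X-450)/3.87,180+Y/3.87)
P={'bed+L':S(212,567)+(.02,),'bed+R':S(377,530)+(.02,),'bed-L':D(528,556)+(.02,),'bed-R':D(701,552)+(.02,),
'fixtop_far':D(587,292)+(.137,),'fixtop_near':D(589,330)+(.137,),'levtop_far':D(666,288)+(.137,),'levtop_near':D(660,326)+(.137,),
'padL':S(122,150)+(.075,),'padR':S(232,126)+(.075,),
'nearL':S(142,188)+(.08,),'nearR':S(235,168)+(.08,),'farL_end':S(193,372)+(.08,),'farR_end':S(310,345)+(.08,),
'stopL':S(210,462)+(.078,),'stopR':S(352,430)+(.078,),
'Snear_l':D(545,262)+(.08,),'Snear_r':D(658,258)+(.08,),'Sfar_l':D(537,118)+(.08,),'Sfar_r':D(643,118)+(.08,)}
for k,v in P.items(): print(k,np.round(ray(*v)*1000).tolist())
E
```

```text
bed+L [682.0, 272.0, 20.0]
bed+R [566.0, 298.0, 20.0]
bed-L [462.0, -191.0, 20.0]
bed-R [573.0, -219.0, 20.0]
fixtop_far [536.0, -75.0, 137.0]
fixtop_near [528.0, -109.0, 137.0]
levtop_far [588.0, -86.0, 137.0]
levtop_near [574.0, -119.0, 137.0]
padL [601.0, -40.0, 75.0]
padR [511.0, -24.0, 75.0]
nearL [604.0, 3.0, 80.0]
nearR [531.0, 17.0, 80.0]
farL_end [642.0, 161.0, 80.0]
farR_end [557.0, 178.0, 80.0]
stopL [662.0, 225.0, 78.0]
stopR [564.0, 246.0, 78.0]
Snear_l [526.0, 18.0, 80.0]
Snear_r [605.0, -1.0, 80.0]
Sfar_l [556.0, 175.0, 80.0]
Sfar_r [635.0, 151.0, 80.0]
```

Call:
send_rows:
  moves:
    - {"turn": 0.068}
    - {"turn": 0.068}
    - {"tx": -0.35, "ty": -0.16}
    - {"tx": -0.5, "ty": -0.24}
    - {"tx": -0.6, "ty": -0.28}
    - {"tx": -0.6, "ty": -0.28}
    - {"tx": -0.45, "ty": -0.22}
    - {"tx": -0.25, "ty": -0.12}
    - {}
    - {}
  grip: 1

```text
invalid input at $.moves[0]: expected keys tx, ty, tz, turn
```

```bash
python3 - <<'E'
from h import *
a=save('wrist','w.png');b=save('scene','s2.png')
s=bot.read_state();print(s['t'],s['ee_pos'],s['orientation'],s['ft_force'])
b=cv2.resize(b[180:330,290:400],None,fx=3.2,fy=3.2,interpolation=cv2.INTER_CUBIC)
c=np.hstack([cv2.resize(a,(440,330)),np.zeros((330,0,3),np.uint8)])
c=np.hstack([np.pad(c,((0,150),(0,0),(0,0))),b]);print(c.shape)
cv2.imwrite('pics/c2.png',c[:,:,::-1])
m=bot.camera_model('wrist');print(m)
E
```

```text
0.2 [6.24533139e-01 9.12984811e-05 2.15225820e-01] [-3.14024912e+00 -2.02430413e-04  1.57080276e+00] [0.56401371 0.09766667 0.76106853]
(480, 792, 3)
{'fx': 358.2647790295126, 'fy': 358.2647790295126, 'cx': 321.400564861653, 'cy': 242.61474258898005, 'view': array([[ 9.99999057e-01, -8.76543566e-04, -1.05687390e-03,
        -6.24404407e-01],
       [ 5.23020028e-04,  9.54858501e-01, -2.97060550e-01,
         3.60048720e-02],
       [ 1.26955154e-03,  2.97059717e-01,  9.54858059e-01,
        -3.93203710e-01],
       [ 0.00000000e+00,  0.00000000e+00,  0.00000000e+00,
         1.00000000e+00]])}
```

View pics/c2.png

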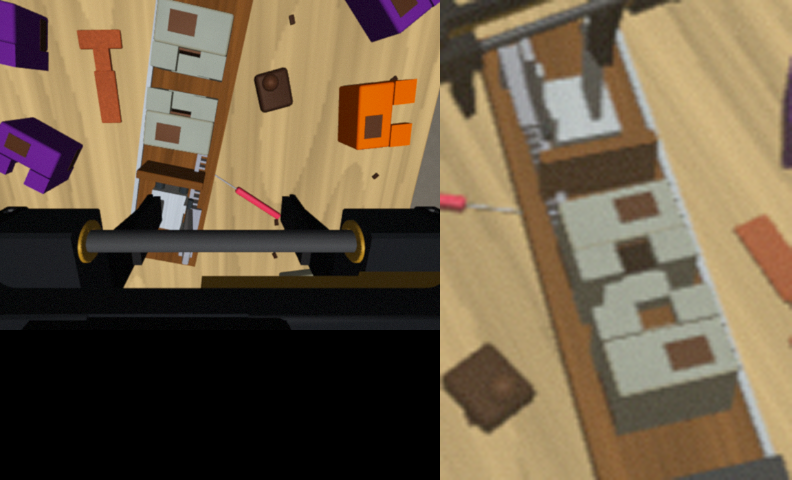

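The move was refused because every row needs all four keys. The wrist view from the start pose still shows the jaw at about (175,205) and the halves above it, from (160,110) to (190,40). That agrees with my measurements, so I'm resending the move.

Call:
send_rows:
  moves:
    - {"tx": 0, "ty": 0, "tz": 0, "turn": 0.068}
    - {"tx": 0, "ty": 0, "tz": 0, "turn": 0.068}
    - {"tx": -0.35, "ty": -0.16, "tz": 0, "turn": 0}
    - {"tx": -0.5, "ty": -0.24, "tz": 0, "turn": 0}
    - {"tx": -0.6, "ty": -0.28, "tz": 0, "turn": 0}
    - {"tx": -0.6, "ty": -0.28, "tz": 0, "turn": 0}
    - {"tx": -0.45, "ty": -0.22, "tz": 0, "turn": 0}
    - {"tx": -0.25, "ty": -0.12, "tz": 0, "turn": 0}
    - {"tx": 0, "ty": 0, "tz": 0, "turn": 0}
    - {"tx": 0, "ty": 0, "tz": 0, "turn": 0}
  grip: 1

```text
t: 1.03
ee_pos: [0.5508, -0.0968, 0.216]
orientation: [3.141, -0.001, 1.357]
ft_force: [0.2, 0.5, 0.4]
finger_gap: 0.997
gripper_force: 0.0
```

```bash
python3 - <<'E'
from h import *
a=save('wrist','w.png');b=save('scene','s2.png')
s=bot.read_state();print(s['t'],s['ee_pos'],s['orientation'],s['ft_force'])
a=cv2.resize(a,(640,480))[0:400,120:520]
cv2.imwrite('pics/c3.png',np.hstack([a,cv2.resize(b[160:310,270:420],(400,400),interpolation=cv2.INTER_CUBIC)])[:,:,::-1])
E
```

```text
1.1333 [ 0.55143905 -0.09598793  0.21595246] [ 3.14088043e+00 -3.86564631e-04  1.35812923e+00] [ 0.71000356 -0.03524972 -0.31274715]
```

View pics/c3.png

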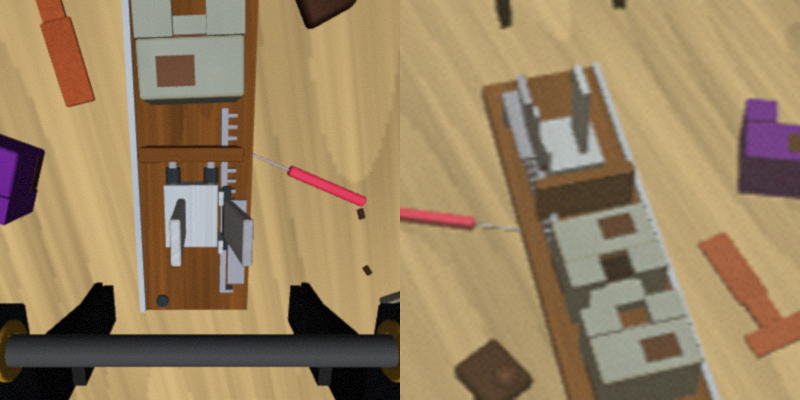

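```bash
python3 - <<'E'
from h import *
W=lambda X,Y:('wrist',120+X,Y)
S=lambda X,Y:('scene',270+(X-400)/2.667,160+Y/2.667)
c=np.array([570.8,40]);ex=np.array([.213,.977]);ey=np.array([-.977,.213])
for k,v in {'W fix near':W(175,265)+(.137,),'W fix farend':W(181,201)+(.137,),'W lev near':W(248,264)+(.137,),'W lev far':W(225,205)+(.137,),
 'W bedL':W(143,310)+(.02,),'W bedR':W(246,308)+(.02,),'W bedR up':W(257,50)+(.02,),'W bedL up':W(130,50)+(.02,),
 'S fix1':S(575,67)+(.137,),'S fix2':S(583,67)+(.137,),'S lev1':S(517,78)+(.137,),'S lev2':S(526,76)+(.137,),
 'W padL':W(139,149)+(.072,),'W padR':W(244,149)+(.072,),'W nearL':W(138,97)+(.08,),'W nearR':W(244,94)+(.08,)}.items():
  p=ray(*v)[:2]*1000; print(k,np.round(p),'clamp',np.round([(p-c)@ex,(p-c)@ey]))
for x in(-155,-119):
  for y in(13.5,-44.5):
    p=np.append(c+x*ex+y*ey,137)/1000; u=proj('wrist',p);w=proj('scene',p); print(x,y,np.round([u[0]-120,u[1]]),np.round([(w[0]-270)*2.667+400,(w[1]-160)*2.667]))
E
```

```text
W fix near [ 530. -105.] clamp [-150.    9.]
W fix farend [545. -59.] clamp [-102.    4.]
W lev near [ 583. -115.] clamp [-149.  -45.]
W lev far [575. -68.] clamp [-105.  -27.]
W bedL [ 463. -192.] clamp [-249.   56.]
W bedR [ 578. -214.] clamp [-247.  -61.]
W bedR up [634.  43.] clamp [ 16. -61.]
W bedL up [520.  67.] clamp [16. 55.]
S fix1 [ 531. -103.] clamp [-148.    8.]
S fix2 [ 525. -100.] clamp [-146.   15.]
S lev1 [ 583. -113.] clamp [-147.  -45.]
S lev2 [ 575. -112.] clamp [-147.  -37.]
W padL [514. -19.] clamp [-70.  43.]
W padR [601. -38.] clamp [-70. -46.]
W nearL [525.  20.] clamp [-29.  40.]
W nearR [608.   4.] clamp [-27. -44.]
-155 13.5 [170. 271.] [579.  60.]
-155 -44.5 [247. 271.] [515.  71.]
-119 13.5 [168. 224.] [589.  90.]
-119 -44.5 [249. 224.] [524. 101.]
```

The near ends of the plates are at clamp x ≈ -148 and their outer faces at y ≈ +15 and -45, which gives 60 mm against the stated 58. I need to shift +6 mm along tool x and -1.5 mm along tool y, then descend to z = 0.11.

Call:
send_rows:
  moves:
    - {"tx": 0.15, "ty": -0.03, "tz": 0.2, "turn": 0}
    - {"tx": 0, "ty": 0, "tz": 0.45, "turn": 0}
    - {"tx": 0, "ty": 0, "tz": 0.5, "turn": 0}
    - {"tx": 0, "ty": 0, "tz": 0.5, "turn": 0}
    - {"tx": 0, "ty": 0, "tz": 0.4, "turn": 0}
    - {"tx": 0, "ty": 0, "tz": 0.3, "turn": 0}
    - {"tx": 0, "ty": 0, "tz": 0.2, "turn": 0}
    - {"tx": 0, "ty": 0, "tz": 0.1, "turn": 0}
    - {"tx": 0, "ty": 0, "tz": 0, "turn": 0}
    - {"tx": 0, "ty": 0, "tz": 0, "turn": 0}
  grip: 1

```text
t: 1.97
ee_pos: [0.5514, -0.09, 0.11]
orientation: [3.141, -0.0, 1.358]
ft_force: [-0.5, -0.1, 0.9]
finger_gap: 1.001
gripper_force: 0.0
```

Call:
send_rows:
  moves:
    - {"tx": 0, "ty": 0, "tz": 0, "turn": 0}
    - {"tx": 0, "ty": 0, "tz": 0, "turn": 0}
    - {"tx": 0, "ty": 0, "tz": 0, "turn": 0}
    - {"tx": 0, "ty": 0, "tz": 0, "turn": 0}
    - {"tx": 0, "ty": 0, "tz": 0, "turn": 0}
    - {"tx": 0, "ty": 0, "tz": 0, "turn": 0}
    - {"tx": 0, "ty": 0, "tz": 0, "turn": 0}
    - {"tx": 0, "ty": 0, "tz": 0, "turn": 0}
  grip: -1

```text
t: 2.63
ee_pos: [0.5505, -0.0906, 0.1112]
orientation: [-3.141, 0.001, 1.358]
ft_force: [-0.6, -0.8, 7.9]
finger_gap: 0.491
gripper_force: 30.8
```

Call:
send_rows:
  moves:
    - {"tx": 0.01, "ty": 0, "tz": 0, "turn": 0}
    - {"tx": 0.02, "ty": 0, "tz": 0, "turn": 0}
    - {"tx": 0.04, "ty": 0, "tz": 0, "turn": 0}
    - {"tx": 0.06, "ty": 0, "tz": 0, "turn": 0}
    - {"tx": 0.08, "ty": 0, "tz": 0, "turn": 0}
    - {"tx": 0.08, "ty": 0, "tz": 0, "turn": 0}
    - {"tx": 0.08, "ty": 0, "tz": 0, "turn": 0}
    - {"tx": 0.08, "ty": 0, "tz": 0, "turn": 0}
    - {"tx": 0.08, "ty": 0, "tz": 0, "turn": 0}
    - {"tx": 0.08, "ty": 0, "tz": 0, "turn": 0}
    - {"tx": 0.06, "ty": 0, "tz": 0, "turn": 0}
    - {"tx": 0.05, "ty": 0, "tz": 0, "turn": 0}
    - {"tx": 0.04, "ty": 0, "tz": 0, "turn": 0}
    - {"tx": 0.04, "ty": 0, "tz": 0, "turn": 0}

```text
t: 3.8
ee_pos: [0.5571, -0.0595, 0.1112]
orientation: [-3.142, 0.001, 1.358]
ft_force: [-2.3, -1.3, 8.4]
finger_gap: 0.487
gripper_force: 30.7
```

Call:
send_rows:
  moves:
    - {"tx": 0.04, "ty": 0, "tz": 0, "turn": 0}
    - {"tx": 0.04, "ty": 0, "tz": 0, "turn": 0}
    - {"tx": 0.04, "ty": 0, "tz": 0, "turn": 0}
    - {"tx": 0.04, "ty": 0, "tz": 0, "turn": 0}
    - {"tx": 0.04, "ty": 0, "tz": 0, "turn": 0}
    - {"tx": 0.04, "ty": 0, "tz": 0, "turn": 0}
    - {"tx": 0.04, "ty": 0, "tz": 0, "turn": 0}
    - {"tx": 0.04, "ty": 0, "tz": 0, "turn": 0}
    - {"tx": 0.04, "ty": 0, "tz": 0, "turn": 0}
    - {"tx": 0.04, "ty": 0, "tz": 0, "turn": 0}
    - {"tx": 0.04, "ty": 0, "tz": 0, "turn": 0}
    - {"tx": 0.04, "ty": 0, "tz": 0, "turn": 0}

```text
t: 4.8
ee_pos: [0.561, -0.0415, 0.1112]
orientation: [-3.141, 0.003, 1.358]
ft_force: [-4.3, -3.2, 8.3]
finger_gap: 0.489
gripper_force: 30.7
```

Call:
send_rows:
  moves:
    - {"tx": 0.04, "ty": 0, "tz": 0, "turn": 0}
    - {"tx": 0.04, "ty": 0, "tz": 0, "turn": 0}
    - {"tx": 0.04, "ty": 0, "tz": 0, "turn": 0}
    - {"tx": 0.04, "ty": 0, "tz": 0, "turn": 0}
    - {"tx": 0.04, "ty": 0, "tz": 0, "turn": 0}
    - {"tx": 0.04, "ty": 0, "tz": 0, "turn": 0}
    - {"tx": 0.04, "ty": 0, "tz": 0, "turn": 0}
    - {"tx": 0.04, "ty": 0, "tz": 0, "turn": 0}
    - {"tx": 0.04, "ty": 0, "tz": 0, "turn": 0}
    - {"tx": 0.04, "ty": 0, "tz": 0, "turn": 0}

```text
t: 5.63
ee_pos: [0.5642, -0.0264, 0.1112]
orientation: [-3.141, 0.004, 1.359]
ft_force: [-4.7, -5.3, 8.0]
finger_gap: 0.488
gripper_force: 30.7
```

Call:
send_rows:
  moves:
    - {"tx": 0.04, "ty": -0.002, "tz": 0, "turn": 0}
    - {"tx": 0.04, "ty": -0.002, "tz": 0, "turn": 0}
    - {"tx": 0.04, "ty": -0.002, "tz": 0, "turn": 0}
    - {"tx": 0.04, "ty": -0.002, "tz": 0, "turn": 0}
    - {"tx": 0.04, "ty": -0.002, "tz": 0, "turn": 0}
    - {"tx": 0.04, "ty": -0.002, "tz": 0, "turn": 0}
    - {"tx": 0.04, "ty": -0.002, "tz": 0, "turn": 0}
    - {"tx": 0.04, "ty": -0.002, "tz": 0, "turn": 0}
    - {"tx": 0.04, "ty": -0.002, "tz": 0, "turn": 0}
    - {"tx": 0.04, "ty": -0.002, "tz": 0, "turn": 0}

```text
t: 6.47
ee_pos: [0.5675, -0.0112, 0.1112]
orientation: [3.141, 0.004, 1.359]
ft_force: [-2.5, -6.8, 7.0]
finger_gap: 0.492
gripper_force: 30.5
```

Call:
send_rows:
  moves:
    - {"tx": 0.04, "ty": 0, "tz": 0, "turn": 0}
    - {"tx": 0.04, "ty": 0, "tz": 0, "turn": 0}
    - {"tx": 0.04, "ty": 0, "tz": 0, "turn": 0}
    - {"tx": 0.04, "ty": 0, "tz": 0, "turn": 0}
    - {"tx": 0.04, "ty": 0, "tz": 0, "turn": 0}
    - {"tx": 0.04, "ty": 0, "tz": 0, "turn": 0}

```text
t: 6.97
ee_pos: [0.5695, -0.0018, 0.1112]
orientation: [3.141, 0.004, 1.359]
ft_force: [-3.2, -6.4, 6.7]
finger_gap: 0.493
gripper_force: 30.6
```

```bash
python3 - <<'E'
from h import *
a=save('wrist','w4.png');b=save('scene','s4.png')
s=bot.read_state();print(s['t'],s['ee_pos'],s['orientation'],s['ft_force'])
cv2.imwrite('pics/c4.png',np.hstack([a[:400,120:520],cv2.resize(b[230:380,280:430],(400,400),interpolation=cv2.INTER_CUBIC)])[:,:,::-1])
E
```

```text
7.0667 [ 0.56957908 -0.00138324  0.11122804] [3.14062331 0.00352201 1.35875647] [-2.85258256 -4.50737489  6.58551382]
```

View pics/c4.png

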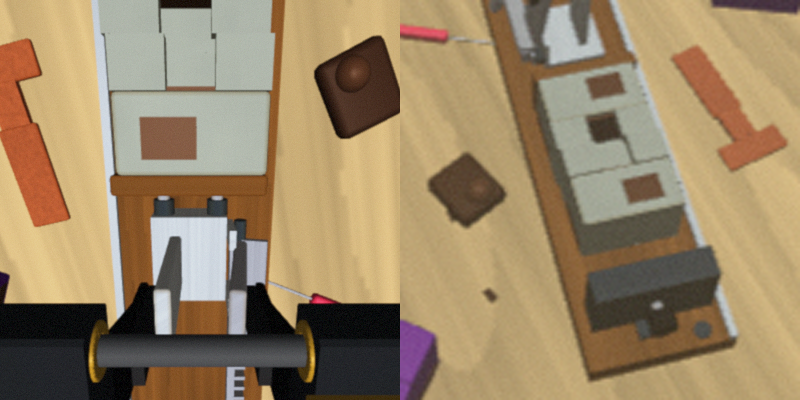

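The two halves are now together (seam at about (610,165) in the scene crop) and there's still a gap to the end stop at about (650,270). Next I'll work out that gap.

```bash
python3 - <<'E'
from h import *
S=lambda X,Y:('scene',280+(X-400)/2.667,230+Y/2.667)
W=lambda X,Y:('wrist',120+X,Y)
c=np.array([570.8,40]);ex=np.array([.213,.977]);ey=np.array([-.977,.213])
for k,v in {'farL':S(577,222)+(.08,),'farR':S(684,189)+(.08,),'stopL':S(588,276)+(.078,),'stopR':S(714,245)+(.078,),'stopbotL':S(597,330)+(.02,),'stopbotR':S(722,296)+(.02,),
'near back':W(190,172)+(.08,),'pad':W(190,178)+(.072,)}.items():
  p=ray(*v)[:2]*1000; print(k,'clamp',np.round([(p-c)@ex,(p-c)@ey]))
E
```

```text
farL clamp [155. -45.]
farR clamp [147.  45.]
stopL clamp [199. -48.]
stopR clamp [197.  53.]
stopbotL clamp [220. -44.]
stopbotR clamp [216.  61.]
near back clamp [19. -1.]
pad clamp [15. -1.]
```

Call:
send_rows:
  moves:
    - {"tx": 0.04, "ty": -0.001, "tz": 0, "turn": 0}
    - {"tx": 0.04, "ty": -0.001, "tz": 0, "turn": 0}
    - {"tx": 0.04, "ty": -0.001, "tz": 0, "turn": 0}
    - {"tx": 0.04, "ty": -0.001, "tz": 0, "turn": 0}
    - {"tx": 0.04, "ty": -0.001, "tz": 0, "turn": 0}
    - {"tx": 0.04, "ty": -0.001, "tz": 0, "turn": 0}
    - {"tx": 0.04, "ty": -0.001, "tz": 0, "turn": 0}
    - {"tx": 0.04, "ty": -0.001, "tz": 0, "turn": 0}
    - {"tx": 0.04, "ty": -0.001, "tz": 0, "turn": 0}
    - {"tx": 0.04, "ty": -0.001, "tz": 0, "turn": 0}

```text
t: 7.9
ee_pos: [0.5729, 0.0139, 0.1112]
orientation: [3.14, 0.004, 1.359]
ft_force: [-2.9, -6.3, 6.2]
finger_gap: 0.494
gripper_force: 30.5
```

Call:
send_rows:
  moves:
    - {"tx": 0.04, "ty": -0.001, "tz": 0, "turn": 0}
    - {"tx": 0.04, "ty": -0.001, "tz": 0, "turn": 0}
    - {"tx": 0.04, "ty": -0.001, "tz": 0, "turn": 0}
    - {"tx": 0.04, "ty": -0.001, "tz": 0, "turn": 0}
    - {"tx": 0.04, "ty": -0.001, "tz": 0, "turn": 0}

```text
t: 8.32
ee_pos: [0.5745, 0.0217, 0.1112]
orientation: [3.14, 0.004, 1.359]
ft_force: [-2.2, -6.0, 6.6]
finger_gap: 0.493
gripper_force: 30.4
```

Call:
send_rows:
  moves:
    - {"tx": 0.04, "ty": -0.001, "tz": 0, "turn": 0}
    - {"tx": 0.04, "ty": -0.001, "tz": 0, "turn": 0}
    - {"tx": 0.03, "ty": -0.001, "tz": 0, "turn": 0}
    - {"tx": 0.03, "ty": -0.001, "tz": 0, "turn": 0}

```text
t: 8.65
ee_pos: [0.5757, 0.0272, 0.1113]
orientation: [3.139, 0.004, 1.359]
ft_force: [-1.3, -5.6, 5.3]
finger_gap: 0.491
gripper_force: 30.4
```

Call:
send_rows:
  moves:
    - {"tx": 0.03, "ty": 0, "tz": 0, "turn": 0}
    - {"tx": 0.03, "ty": 0, "tz": 0, "turn": 0}
    - {"tx": 0.03, "ty": 0, "tz": 0, "turn": 0}
    - {"tx": 0.03, "ty": 0, "tz": 0, "turn": 0}

```text
t: 8.98
ee_pos: [0.5767, 0.0319, 0.1112]
orientation: [3.139, 0.004, 1.359]
ft_force: [-2.1, -6.2, 6.3]
finger_gap: 0.493
gripper_force: 30.4
```

Call:
send_rows:
  moves:
    - {"tx": 0.03, "ty": 0, "tz": 0, "turn": 0}
    - {"tx": 0.03, "ty": 0, "tz": 0, "turn": 0}
    - {"tx": 0.03, "ty": 0, "tz": 0, "turn": 0}

```text
t: 9.23
ee_pos: [0.5775, 0.0354, 0.1112]
orientation: [3.139, 0.004, 1.359]
ft_force: [-1.8, -6.4, 6.1]
finger_gap: 0.494
gripper_force: 30.4
```

Call:
send_rows:
  moves:
    - {"tx": 0.03, "ty": 0, "tz": 0, "turn": 0}
    - {"tx": 0.03, "ty": 0, "tz": 0, "turn": 0}
    - {"tx": 0.03, "ty": 0, "tz": 0, "turn": 0}

```text
t: 9.48
ee_pos: [0.5782, 0.0385, 0.1112]
orientation: [3.14, 0.005, 1.359]
ft_force: [-1.5, -6.9, 6.4]
finger_gap: 0.491
gripper_force: 30.4
```

Call:
send_rows:
  moves:
    - {"tx": 0.025, "ty": 0, "tz": 0, "turn": 0}
    - {"tx": 0.025, "ty": 0, "tz": 0, "turn": 0}
    - {"tx": 0.025, "ty": 0, "tz": 0, "turn": 0}
    - {"tx": 0, "ty": 0, "tz": 0, "turn": 0}

```text
t: 9.82
ee_pos: [0.5787, 0.0411, 0.1113]
orientation: [3.14, 0.005, 1.359]
ft_force: [-2.1, -8.4, 6.6]
finger_gap: 0.495
gripper_force: 30.4
```

```bash
python3 - <<'E'
from h import *
f=[]
for i in range(3):
    b=bot.get_image('wrist'); s=bot.read_state(); f.append(s['ft_force'])
b=save('scene','s5.png'); a=save('wrist','w5.png')
print(s['t'],s['ee_pos'],np.mean(f,0),np.mean(f,0)@[.213,.977,0])
cv2.imwrite('pics/c5.png',np.hstack([a[:400,120:520],cv2.resize(b[230:380,280:430],(400,400),interpolation=cv2.INTER_CUBIC)])[:,:,::-1])
E
```

```text
9.9667 [0.57869943 0.04110537 0.11124648] [-1.95456278 -8.35610886  6.82485422] -8.58024022407659
```

View pics/c5.png

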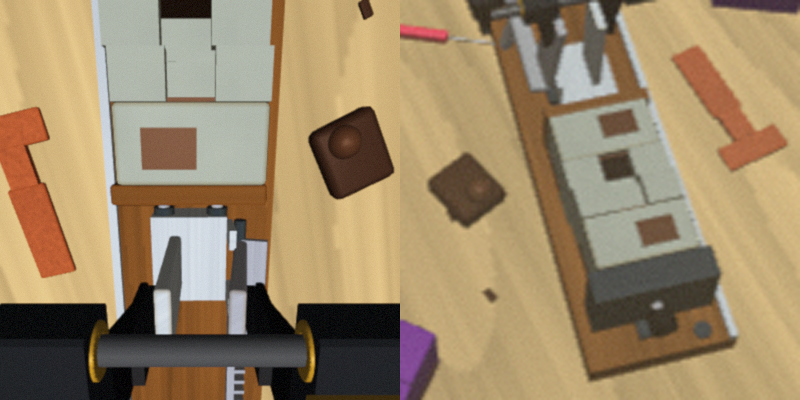

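Both halves are now against the stop, which meets the far half at about (650,260) in the scene crop. The force along the clamp is 8.6 N, so the pad is about 9.5 mm in. I need about 6 mm more.

Call:
send_rows:
  moves:
    - {"tx": 0.025, "ty": 0, "tz": 0, "turn": 0}
    - {"tx": 0.025, "ty": 0, "tz": 0, "turn": 0}
    - {"tx": 0.025, "ty": 0, "tz": 0, "turn": 0}
    - {"tx": 0.025, "ty": 0, "tz": 0, "turn": 0}
    - {"tx": 0, "ty": 0, "tz": 0, "turn": 0}
    - {"tx": 0, "ty": 0, "tz": 0, "turn": 0}

```text
t: 10.57
ee_pos: [0.5794, 0.0444, 0.1112]
orientation: [3.14, 0.006, 1.36]
ft_force: [-4.1, -8.9, 6.7]
finger_gap: 0.491
gripper_force: 30.5
```

Call:
send_rows:
  moves:
    - {"tx": 0.025, "ty": 0, "tz": 0, "turn": 0}
    - {"tx": 0.025, "ty": 0, "tz": 0, "turn": 0}
    - {"tx": 0, "ty": 0, "tz": 0, "turn": 0}
    - {"tx": 0, "ty": 0, "tz": 0, "turn": 0}

```text
t: 10.9
ee_pos: [0.5797, 0.046, 0.1112]
orientation: [3.14, 0.007, 1.36]
ft_force: [-2.8, -10.7, 7.6]
finger_gap: 0.495
gripper_force: 30.5
```

Call:
send_rows:
  moves:
    - {"tx": 0.02, "ty": 0, "tz": 0, "turn": 0}
    - {"tx": 0.015, "ty": 0, "tz": 0, "turn": 0}
    - {"tx": 0, "ty": 0, "tz": 0, "turn": 0}
    - {"tx": 0, "ty": 0, "tz": 0, "turn": 0}

```text
t: 11.23
ee_pos: [0.58, 0.047, 0.1112]
orientation: [3.14, 0.008, 1.36]
ft_force: [-2.4, -12.0, 6.6]
finger_gap: 0.488
gripper_force: 30.5
```

Call:
send_rows:
  moves:
    - {"tx": 0, "ty": 0, "tz": 0, "turn": 0}
    - {"tx": 0, "ty": 0, "tz": 0, "turn": 0}
    - {"tx": 0, "ty": 0, "tz": 0, "turn": 0}
    - {"tx": 0, "ty": 0, "tz": 0, "turn": 0}
    - {"tx": 0, "ty": 0, "tz": 0, "turn": 0}
    - {"tx": 0, "ty": 0, "tz": 0, "turn": 0}
    - {"tx": 0, "ty": 0, "tz": 0, "turn": 0}
    - {"tx": 0, "ty": 0, "tz": 0, "turn": 0}
  grip: 1

```text
t: 11.9
ee_pos: [0.579, 0.0515, 0.1097]
orientation: [-3.139, 0.0, 1.357]
ft_force: [-0.0, 0.3, 0.0]
finger_gap: 0.968
gripper_force: 0.0
```

Call:
send_rows:
  moves:
    - {"tx": 0, "ty": 0, "tz": -0.1, "turn": 0}
    - {"tx": 0, "ty": 0, "tz": -0.2, "turn": 0}
    - {"tx": 0, "ty": 0, "tz": -0.4, "turn": 0}
    - {"tx": 0, "ty": 0, "tz": -0.5, "turn": 0}
    - {"tx": 0, "ty": 0, "tz": -0.5, "turn": 0}
    - {"tx": 0, "ty": 0, "tz": -0.5, "turn": 0}
    - {"tx": -0.2, "ty": 0, "tz": -0.3, "turn": 0}
    - {"tx": -0.3, "ty": 0, "tz": -0.1, "turn": 0}
    - {"tx": -0.3, "ty": 0, "tz": 0, "turn": 0}
    - {"tx": -0.2, "ty": 0, "tz": 0, "turn": 0}
    - {"tx": 0, "ty": 0, "tz": 0, "turn": 0}
    - {"tx": 0, "ty": 0, "tz": 0, "turn": 0}

```text
t: 12.9
ee_pos: [0.5707, 0.0115, 0.2126]
orientation: [-3.139, -0.0, 1.355]
ft_force: [-0.3, 0.4, -0.2]
finger_gap: 0.998
gripper_force: 0.0
```

```bash
python3 - <<'E'
from h import *
a=save('wrist','w6.png');b=save('scene','s6.png')
s=bot.read_state();print(s['t'],s['ee_pos'],s['orientation'],s['ft_force'])
cv2.imwrite('pics/c6.png',np.hstack([a[:400,120:520],cv2.resize(b[190:360,270:440],(400,400),interpolation=cv2.INTER_CUBIC)])[:,:,::-1])
E
```

```text
13.0 [0.57111802 0.01237142 0.21284298] [-3.13955177e+00 -2.67821744e-04  1.35652551e+00] [0.05276168 0.22581003 0.03596727]
```

View pics/c6.png

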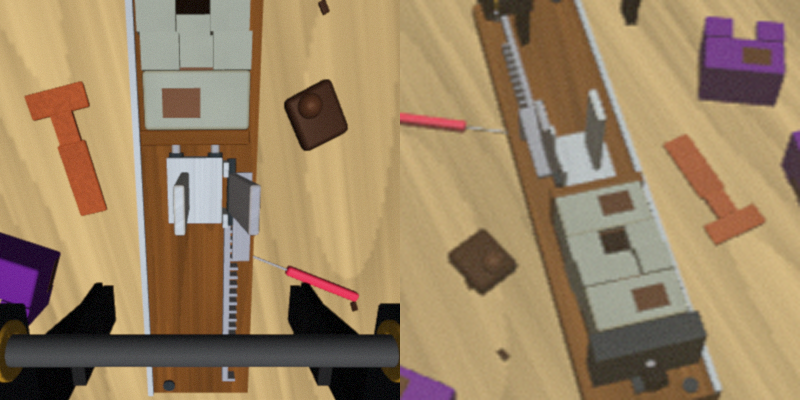

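The mould is shut against the stop and the jaw is holding. The lever at about (245,200) looks flared as it did at the start. I'll compare it side by side with the first wrist view to rule out the pawl standing on a tooth.

```bash
python3 - <<'E'
from h import *
a=cv2.imread('pics/w.png')[175:300,270:400];b=cv2.imread('pics/w6.png')[140:265,270:400]
cv2.imwrite('pics/c7.png',np.hstack([cv2.resize(i,(400,385),interpolation=cv2.INTER_CUBIC) for i in(a,b)]))
E
```

```text
(no output)
```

View pics/c7.png

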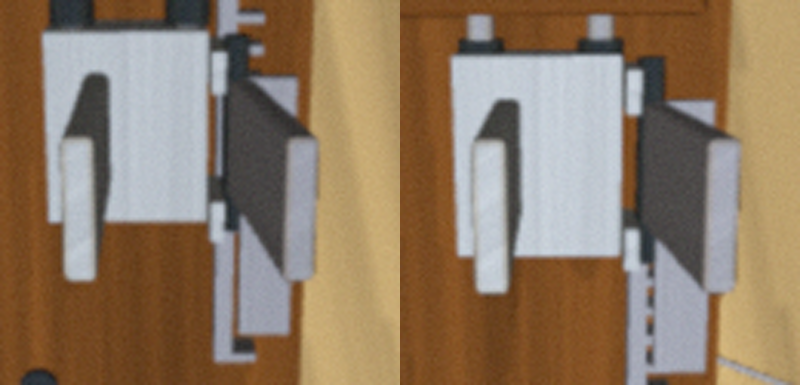

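The spans match: 255 px before and 267 px now, at 1.06 times the scale. The pawl is fully down, so I'm handing the job in.

```bash
python3 -c "
from bench import bot
print(bot.job_done())"
```

```text
the job is handed in; nothing more can be done
None
```

I handed the job in at about 13 s: the mould is shut against the end stop, the pawl looks fully down in a notch, the clamp is spring-loaded and the arm is clear. The clamping force can't be measured now; with the pad pressed in about 15 mm before letting go, it should be within the 3–16 N band. The hand-in call returned no verdict.

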